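# Set the speed and the roller clearance of a peristaltic pump, and hold the screw

## Robot

A 6-joint arm with a two-finger parallel gripper is mounted at the origin on a cart in front of the work surface, level with it; the furniture and walls round the work are solid. World frame = base frame: x ahead of the robot, y to its left, z up, the work surface at z = 0. Lengths are in mm, angles in rad, forces in N, time in s.
With the tool pointing down it reaches from about 325 to 775 mm from the base axis. Payload 5.5 kg.
Tool frame: the origin (TCP) lies between the finger pads, 19 mm behind the fingertips; this is the grasp point; z points along the fingers, y is the line along which they close (so a half turn about z gives the same grasp; the last joint's range is limited). The gripper opens to 85 mm and grips with 20 to 120 N. Pads are 22 mm wide; open, the fingers measure 114 mm over their backs; the gripper's body (76 mm by 85 mm) begins 54 mm behind the grasp point. The pads swing forward as they close: fully open they stand 13 mm farther back than shut.
Start: joints at [1.129, 0.091, 1.231, -0, 1.82, -0.057], TCP at [225.23, 556.137, 249.975] pointing down, gripper open.
Joint ranges: [-2.87, 2.87], [-0.86, 2.18], [0.17, 2.46], [-1.51, 4.65], [0.06, 2.69], [-2.65, 2.65]. Speed limits (rad/s): [2.57, 2.57, 3.01, 3.14, 3.14, 3.14].

## Interface

Orientations are given as a rotation vector (axis times angle).
In Python, from workcell import bot gives the robot as it stands.
- The arm moves only by the tool move_arm, never from a script. Its argument "targets" is a list of rows, each a list of 2 entries, a list of its own where there are three numbers: the shift along the tool's x, y, z in mm, then the turn, a rotation vector about the tool's x, y, z in rad. A call has 1 to 5 rows; each row is the pose to reach, as a shift and turn from the pose commanded when the call began, along the tool's axes at that moment; what a row does not reach only later rows make up. A row lasts 1/12 s, in which the tool goes at most 41.7 mm and 7.16 degrees, less where a joint would pass 70% of its speed; a pose out of reach is approached as far as the arm can. A call with a gripper value outside its range is refused whole. "fingers" is the finger opening in mm, from 0 to 85.4, set as the call begins (left out, the last holds). The fingers move at their own pace and stop on an object; "newtons" is the grip in N (left out, the last holds). Time passes only in rows, so rows that repeat a pose let the fingers close. It gives the time, the measured TCP pose, the force, the opening and the grip force at its end, in the units of the state.
- bot.observe(): the state, without advancing time (a new reading comes with each control period).
- bot.get_image(name): name is "scene" or "top" or "wrist"; returns a dict with "color" (384x512x3 uint8, red, green, blue), "fx", "fy", "cx", "cy" (pixels), "position" and "rotation" of the camera in the world. Camera axes: x right, y down, z forward; pixel columns grow to the right and rows downward; lengths in mm; the calibration is good to about 2 mm. A picture is of the moment at which its call begins. There is no depth.
- bot.job_done(): hands the job in; it is judged then, once.
Trained networks look in the newest picture that a camera, given by its name, has taken for a name from the list of things; names that differ only in an ending like _2 or _b are one class to them, and where a whole thing is asked for, a point or a joint stands for the part that bears it (a point fixed in the world has none). Each returns a list of dicts, best first, with "conf" (0 to 1); they miss things now and then, are a little off and sometimes report something else, mostly with a low value. They report only what shows in the picture. A call takes as long as a camera call.
- bot.cut_out(camera, query): "region" (384x512 bool, what is visible of it) and "pixel" ([column, row] in pixels, amid what is visible of it).
- bot.landmark_of(camera, query): "pixel" ([column, row] in pixels: a listed point, or the origin of a listed thing).
The state is a dict: "clock": time; "joint_pos": joint angles; "joint_velocities": joint speeds; "tau": joint torques, N m; "position": TCP position; "tool_rot": TCP orientation; "wrist_force": force on the tool from outside, world axes, zero at the start; "wrist_torque": the same for the moment, N m; "width": finger opening in mm; "finger_force": force on a finger pad.
Only numpy, scipy, OpenCV 4.12 (cv2) and the standard library are available. Lean on these libraries where they do the work, as an engineer would, in place of code of your own. Each camera call takes 0.05 s, during which the arm holds its last target. There are 200 camera calls.

## Task

Set up the peristaltic pump on the bench: first turn the black speed dial on its deck until the dial's white line points at the orange set-marker on the ring round it, leaving that marker where it is. Then wind the dark knurled thumbscrew on top of the pump head clockwise until it seats (the teal shoe is down on the rollers and the screw stops), back it off a quarter turn, and finish still gripping the screw there, so that I can tighten its locknut. Do not push the glassware and other things on the bench about.

Things in the scene. Friction and masses are not known exactly. Their poses are not given: they have to be found in the camera images.
- pump: bench peristaltic pump, heavy, fixed: light grey housing 126 x 212 mm with a black deck 102 mm high; grey metal pump head with white rollers on its front, at the right, 80 mm wide, 50 mm deep, top at 112 mm, a brass locknut on it reaches 118 mm. Origin: underside, near the middle; x points from its front to its back, y to its left, z up; turned up to 0.4 rad about z.
- dial_grip (a point): point on the speed dial's vertical axis, 31 mm above the deck: the TCP belongs here, pointing down, when the dial is gripped. Black dial: a round skirt 41 mm across, its top 9 mm above the deck, and on it an upright bar grip 37 mm long, 11 mm thick, 9 to 34 mm above the deck. A white line on one end of bar and skirt is the pointer.
- dial_point (a point): end of the dial's white pointer line, on the skirt, 21 mm from the dial's axis; the bar grip lies along the line from the axis to this point
- marker_point (a point): where the dial's pointer end has to be: on the radius of the orange set-marker, 21 mm from the dial's axis. The marker is on a flat stiff grey bezel ring 62 mm across, top 3 mm above the deck.
- speed_dial (a joint): dial angle in rad: 0 at its lowest setting, growing clockwise seen from above, 0 to 4.71 with stops at both ends; white scale ticks every 0.471. At 0 the pointer stands 2.356 rad counter-clockwise from the pump's x axis. Friction about 0.04 N m; it stays where it is left.
- set_marker (a joint): angle of the orange marker on the same scale and in the same sense as joint speed_dial: the dial is set when both are equal. Not to be moved.
- screw_grip (a point): point on the thumbscrew's vertical axis, 4 mm below the top of its head: the TCP belongs here, pointing down, when the screw is gripped. The head is a round dark knurled steel knob 26 mm across, 24 mm high, its underside 10 mm above the pump head's top when seated. A white line on its top points along the pump's x axis when seated and turns with it.
- thumbscrew (a joint): how far the thumbscrew is open, in rad: 0 where it is seated (hard stop, the teal shoe on the rollers), growing as it is turned counter-clockwise seen from above (up to 5.2). Head and shoe rise 6 mm a turn. It starts open by about 0.9 to 2.4. Thread friction about 0.08 N m; it stays where it is left.
- flask: glass conical flask, 109 mm wide, 152 mm high, stands to the left of the pump; bystander, origin at the centre of its underside
- bottle: glass bottle with black cap, 70 mm wide, 138 mm high, left of the pump; bystander, origin at the centre of its underside
- tube_rack: orange tube rack, 64 x 210 x 47 mm, right of the pump; bystander, origin at the centre of its underside
- dropper: amber dropper bottle, 31 mm wide, 99 mm high, right of the pump; bystander, origin at the centre of its underside
- vial_red: glass vial with red cap, 25 mm wide, 56 mm high, right of the pump; bystander, origin at the centre of its underside
- vial_blue: glass vial with blue cap, 25 mm wide, 56 mm high, right of the pump; bystander, origin at the centre of its underside
- tape_roll: roll of green label tape lying flat, 78 mm across, 19 mm high, in front of the bottles at the left; bystander, origin at the centre of its underside
- marker_pen: white marker pen with black cap, lying, 135 mm long, 17 mm thick, front right; bystander, origin at the middle of its underside

How it is judged:
By the outcome, as a careful person would: the job done as asked, in the order asked, and still so for the second after the job is handed in, while the arm keeps its last pose, push and grip.
It also fails if it takes over 58 s, if anything falls off the work surface, if the arm or the gripper's body presses on something with over 40 N, if the wrist force passes 120 N, or if a joint passes its speed limit or range.

## Working session

There is one attempt and no reset: what is moved stays moved. The work goes in short steps, Python scripts to look and compute and a tool call to move; the robot and the scene stay as the last step left them, time stands still between calls to the robot, and variables do not carry over. Pictures are saved under pics/ and viewed, at most 10 in all, crops included, and the job is handed in when it is done.

Besides the shell and the picture viewer there is one more tool, called as name(argument=value, ...), one argument or row to a line, values as JSON. move_arm: Moves the arm, as the interface text tells. Its arguments: {"type":"object","properties":{"targets":{"type":"array"},"fingers":{"type":"number"},"newtons":{"type":"number"}},"required":["targets"]}

```bash
mkdir -p pics
cat > h.py <<'E'
import numpy as np, cv2
from scipy.spatial.transform import Rotation as R
from workcell import bot
def ray(im,px):
    d=np.array([(px[0]-im['cx'])/im['fx'],(px[1]-im['cy'])/im['fy'],1.])
    d=np.array(im['rotation']).reshape(3,3)@d
    return np.array(im['position']),d/np.linalg.norm(d)
def tri(rs):
    A=sum(np.eye(3)-np.outer(d,d) for p,d in rs);b=sum((np.eye(3)-np.outer(d,d))@p for p,d in rs)
    x=np.linalg.solve(A,b); return x,max(np.linalg.norm((np.eye(3)-np.outer(d,d))@(x-p)) for p,d in rs)
def atz(r,z):
    p,d=r; return p+d*(z-p[2])/d[2]
def tool(v):  # world vec to tool axes
    return R.from_rotvec(bot.observe()['tool_rot']).inv().apply(v)
E
python3 - <<'E'
from h import *
I={}
for c in ['scene','top']:
    I[c]=bot.get_image(c); cv2.imwrite(f'pics/{c}0.png',I[c]['color'][:,:,::-1])
    print(c,I[c]['fx'],np.round(I[c]['position']),np.array(I[c]['rotation']).round(2).tolist())
for q in ['pump','dial_grip','dial_point','marker_point','screw_grip','flask','bottle','tube_rack','dropper','vial_red','vial_blue']:
    rs=[]
    for c in I:
        L=bot.landmark_of(c,q)
        if L: print(q,c,np.round(L[0]['pixel'],1),round(L[0]['conf'],2)); rs.append(ray(I[c],L[0]['pixel']))
    if len(rs)==2: print('   ',[np.round(v,1) for v in tri(rs)])
s=bot.observe();print(s['clock'],s['position'],s['tool_rot'])
a=np.hstack([cv2.imread('pics/scene0.png'),cv2.imread('pics/top0.png')]);cv2.imwrite('pics/a.png',cv2.resize(a,(800,300)))
E
```

```text
scene 440.71795717520945 [-627. -608.  672.] [-1.74, 1.1, -0.7]
top 368.1684632917599 [ 405.  -40. 1252.] [-2.21, 2.16, -0.13]
pump scene [264.1 224. ] 0.84Traceback (most recent call last):
  File "<stdin>", line 10, in <module>
  File "h.py", line 6, in ray
    d=np.array(im['rotation']).reshape(3,3)@d
      ~~~~~~~~~~~~~~~~~~~~~~~~~~~~~~~~^^^^^
ValueError: cannot reshape array of size 3 into shape (3,3)
```

View pics/top0.png

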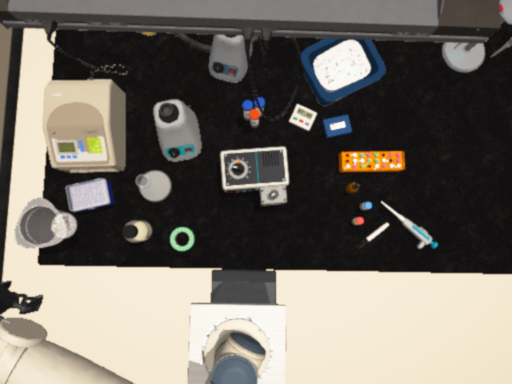

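View pics/scene0.png

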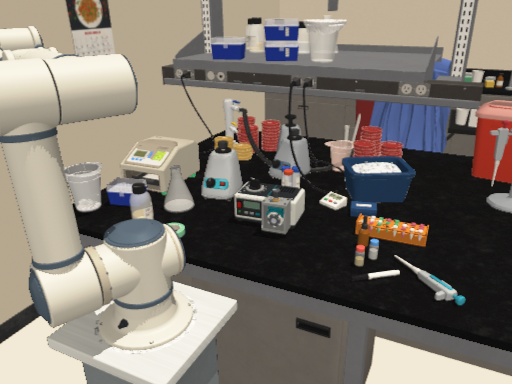

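The top view shows the pump around (254,170), with the dial at (238,169) and the screw head at (273,196). The front view agrees. The camera rotation is a rotation vector, so I'm fixing the helper.

```bash
sed -i "s/np.array(im\['rotation'\]).reshape(3,3)@d/R.from_rotvec(im['rotation']).apply(d)/" h.py
python3 - <<'E'
from h import *
I={c:bot.get_image(c) for c in ['scene','top']}
for q in ['pump','dial_grip','dial_point','marker_point','screw_grip','flask','bottle','dropper']:
    rs=[]
    for c in I:
        L=bot.landmark_of(c,q)
        if L: print(q,c,np.round(L[0]['pixel'],1),round(L[0]['conf'],2)); rs.append(ray(I[c],L[0]['pixel']))
    if len(rs)==2: print('   ',[np.round(v,1) for v in tri(rs)])
s=bot.observe();print(s['clock'],s['position'],s['tool_rot'],R.from_rotvec(s['tool_rot']).as_matrix().round(2))
E
```

```text
pump scene [265.1 221.4] 0.58
pump top [256.9 183.7] 0.92
    [array([554.1, -50.4,   5.3]), np.float64(3.7)]
dial_grip scene [258.9 177.9] 0.52
dial_grip top [240.5 167.8] 0.68
    [array([588.8,  -4.2, 140. ]), np.float64(3.5)]
dial_point scene [253.3 182.7] 0.66
dial_point top [233.  165.7] 0.52
    [array([598.5,  21. , 115.1]), np.float64(2.6)]
marker_point scene [257.5 179.5] 0.43
marker_point top [238.  162.2] 0.47
    [array([607.,   7., 126.]), np.float64(0.6)]
screw_grip scene [276.9 188.6] 0.48
screw_grip top [272.8 190.6] 0.49
    [array([ 519.7, -102. ,  145.2]), np.float64(1.4)]
flask scene [175.7 206.4] 0.91
flask top [152.2 186.6] 0.91
    [array([537.7, 303. ,  -2.3]), np.float64(0.9)]
bottle scene [143.7 222.3] 0.89
bottle top [139.5 230. ] 0.93
    [array([392.4, 335.4,  -5.6]), np.float64(3.4)]
dropper scene [357. 243.] 0.77
dropper top [347.5 191.7] 0.63
    [array([ 534.9, -362.1,    8.2]), np.float64(1.5)]
1.05 [225.2272916  556.14522579 249.97502278] [6.00699718e-01 3.08360219e+00 1.63736047e-05] [[-0.93  0.38  0.  ]
 [ 0.38  0.93  0.  ]
 [-0.    0.   -1.  ]]
```

move_arm(
  targets=[
    [[-506,-401,-30],[0,0,-0.387]],
    [[-506,-401,-30],[0,0,-0.387]],
    [[-506,-401,-30],[0,0,-0.387]],
    [[-506,-401,-30],[0,0,-0.387]],
    [[-506,-401,-30],[0,0,-0.387]],
  ],
  fingers=60,
  newtons=40,
)

```text
clock: 1.47
position: [326.5, 376.8, 259.6]
tool_rot: [-0.007, 3.141, 0.0]
wrist_force: [0.1, -0.5, 0.3]
width: 59.9
finger_force: 0.0
```

move_arm(
  targets=[
    [[-214,-381,-20],[0,0,0]],
    [[-214,-381,-20],[0,0,0]],
    [[-214,-381,-20],[0,0,0]],
    [[-214,-381,-20],[0,0,0]],
    [[-214,-381,-20],[0,0,0]],
  ],
)

```text
clock: 1.88
position: [429.0, 195.3, 269.5]
tool_rot: [-0.004, 3.141, 0.001]
wrist_force: [0.1, 0.8, -0.6]
width: 60.1
finger_force: 0.0
```

move_arm(
  targets=[
    [[-113,-200,-15],[0,0,0]],
    [[-113,-200,-15],[0,0,0]],
    [[-113,-200,-15],[0,0,0]],
    [[-113,-200,-15],[0,0,0]],
    [[-113,-200,-15],[0,0,0]],
  ],
)

```text
clock: 2.3
position: [531.7, 14.3, 283.0]
tool_rot: [-0.003, 3.141, 0.0]
wrist_force: [0.3, 0.3, 0.2]
width: 60.4
finger_force: 0.0
```

```bash
cat > look.py <<'E'
import sys
from h import *
im=bot.get_image('wrist'); s=bot.observe()
cv2.imwrite('pics/%s.png'%sys.argv[1],im['color'][:,:,::-1])
print(s['clock'],s['position'].round(1) if hasattr(s['position'],'round') else s['position'],np.round(s['tool_rot'],3))
print('cam',np.round(im['position']),R.from_rotvec(im['rotation']).as_matrix().round(2).tolist())
hz=dict(dial_grip=133,dial_point=111,marker_point=111,screw_grip=143)
for q in hz:
    for L in bot.landmark_of('wrist',q)[:2]:
        print(q,np.round(L['pixel'],1),round(L['conf'],2),atz(ray(im,L['pixel']),hz[q]).round(1))
E
python3 look.py w1
```

```text
2.35 [534.2   8.1 282.1] [ 0.007  3.14  -0.007]
cam [466.  15. 407.] [[-0.0, 0.97, 0.26], [1.0, 0.0, 0.0], [0.0, 0.26, -0.97]]
dial_grip [251.  234.6] 0.59 [586.7  10.4 133. ]
dial_point [271.6 230.5] 0.68 [591.5  32.3 111. ]
marker_point [250.5 241.8] 0.93 [604.8   9.5 111. ]
screw_grip [124.8 158.1] 0.57 [ 508.2 -103.1  143. ]
```

View pics/w1.png

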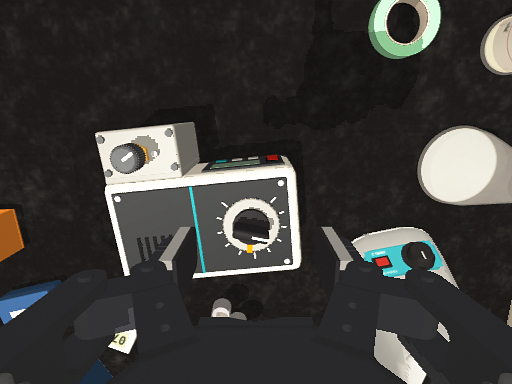

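The wrist view shows the dial at about (252,228), with its white pointer towards (267,240). The orange marker is at (250,249) and the screw head at (128,157). The arm was still settling, so I'll take another look and crop it.

```bash
python3 look.py w2; python3 -c "
import cv2;a=cv2.imread('pics/w2.png')[110:280,90:310];cv2.imwrite('pics/w2c.png',cv2.resize(a,None,fx=3.5,fy=3.5,interpolation=2))"
```

```text
2.6 [530.8  17.2 282.7] [ 5.000e-03 -3.142e+00 -1.000e-03]
cam [466.  17. 407.] [[-0.0, 0.97, 0.26], [1.0, 0.0, 0.0], [0.0, 0.26, -0.97]]
dial_grip [244.9 235.4] 0.81 [586.4   6.5 133. ]
dial_point [270.2 231.7] 0.91 [591.7  33.  111. ]
screw_grip [119.5 159.3] 0.87 [ 508.3 -105.5  143. ]
```

View pics/w2c.png

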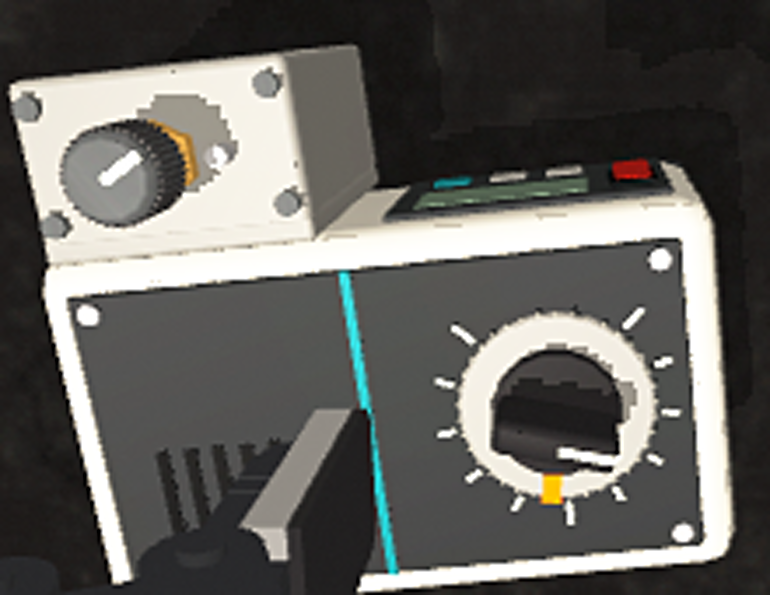

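```bash
cat > m.py <<'E'
from h import *
im=bot.get_image('wrist')
f=lambda x,y,z:atz(ray(im,[90+x/3.5,110+y/3.5]),z)
c=f(557,405,105);mk=f(552,489,105.5);a=f(558,453,136);b=f(613,463,136)
s1,s2,s3=f(88,316,102),f(660,259,102),f(683,532,102)
an=lambda v:np.arctan2(v[1],v[0])
print('ring',c,'marker',mk,an(mk-c),'line',a,b,an(b-a),an(b-c))
print('yaw',an(s2-s1)-np.pi/2,an(s3-s2),s1,s2,s3)
print('screw top',f(118,170,147),'white',an(f(138,156,147)-f(104,182,147)),'head corners',[f(*p,112).round(1) for p in [(27,108),(266,83),(289,202),(54,226)]])
# ticks
for p in [(463,335),(446,383),(446,434),(474,477),(517,503),(570,513),(619,493),(655,460),(671,412),(663,361),(633,318)]:
    t=f(*p,102.5)-c; print(round(an(t),3),end=' ')
print(bot.observe()['position'])
for q in ['dial_grip','dial_point','marker_point','screw_grip']:
  print(q,[(np.round(L['pixel'],1),round(L['conf'],2)) for L in bot.landmark_of('wrist',q)])
E
python3 m.py
```

```text
ring [587.47236604  11.37481109 105.        ] marker [616.02551103   9.77858567 105.5       ] -0.05584553592871726 line [589.56063574  12.31097976 136.        ] [592.5713704   28.00320766 136.        ] 1.3812383368977459 1.2732549731080212
yaw 0.10786304191588103 0.1069414426741106 [ 560.04463462 -133.45691402  102.        ] [540.97473837  42.65422341 102.        ] [632.95696187  52.52860653 102.        ]
screw top [507.30913898 -99.00283905 147.        ] white 2.191805572002445 head corners [array([ 495.4, -138.5,  112. ]), array([488.1, -70.3, 112. ]), array([522. , -66.2, 112. ]), array([ 529.5, -135.2,  112. ])]
-2.218 -1.747 -1.267 -0.801 -0.356 0.107 0.567 1.009 1.482 1.968 2.443 [530.807156    17.49052094 282.93323062]
dial_grip [(array([246.2, 237.6]), 0.66)]
dial_point [(array([266.4, 231.4]), 0.66)]
marker_point [(array([247.2, 244.2]), 0.57)]
screw_grip [(array([118.9, 160.7]), 0.82)]
```

The pump's yaw is 0.107 rad. The dial axis is at (588,11), the pointer heading is 1.38 and the marker is at −0.056, so the dial needs 1.437 rad clockwise. The screw is open about 2.08 rad. I'm approaching the dial and turning the tool to heading 1.38.

move_arm(
  targets=[
    [[-57,-6,80],[0,0,0.6]],
    [[-57,-6,80],[0,0,0.6]],
    [[-57,-6,80],[0,0,0.6]],
    [[-57,-6,80],[0,0,0.6]],
    [[-57,-6,80],[0,0,0.6]],
  ],
  fingers=40,
)

```text
clock: 3.47
position: [587.8, 10.5, 199.9]
tool_rot: [-0.933, -2.995, 0.002]
wrist_force: [-0.1, -0.9, 0.1]
width: 40.1
finger_force: 0.0
```

move_arm(
  targets=[
    [[0,0,0],[0,0,0.6]],
    [[0,0,0],[0,0,0.6]],
    [[0,0,0],[0,0,0.6]],
    [[0,0,0],[0,0,0.6]],
    [[0,0,0],[0,0,0.6]],
  ],
)

```text
clock: 3.88
position: [588.1, 10.6, 202.5]
tool_rot: [-1.779, -2.589, 0.0]
wrist_force: [-0.1, 0.9, 0.2]
width: 40.0
finger_force: 0.0
```

move_arm(
  targets=[
    [[0,0,0],[0,0,0.56]],
    [[0,0,0],[0,0,0.56]],
    [[0,0,0],[0,0,0.56]],
    [[0,0,0],[0,0,0.56]],
    [[0,0,0],[0,0,0.56]],
  ],
)

```text
clock: 4.3
position: [588.1, 10.6, 202.5]
tool_rot: [-2.425, -1.997, 0.0]
wrist_force: [0.2, -0.6, -0.8]
width: 40.1
finger_force: 0.0
```

```bash
cat > st.py <<'E'
from h import *
s=bot.observe();M=R.from_rotvec(s['tool_rot']).as_matrix()
print(s['clock'],np.round(s['position'],1),'heading',np.arctan2(M[1,0],M[0,0]).round(3),'tilt',M[:2,2].round(3),'j6',round(s['joint_pos'][5],2),'F',np.round(s['wrist_force'],1),'T',np.round(s['wrist_torque'],3),s['width'])
E
python3 st.py; python3 look.py w3
```

```text
4.3 [588.1  10.6 202.5] heading 1.378 tilt [-0. -0.] j6 0.15 F [ 0.2 -0.6 -0.8] T [ 0.041 -0.018  0.035] 40.08516534317793
4.35 [588.1  10.6 202.5] [-2.426 -1.996  0.   ]
cam [600.  75. 327.] [[0.98, -0.18, -0.05], [-0.19, -0.95, -0.25], [0.0, 0.26, -0.97]]
dial_grip [254.7 208.6] 0.95 [587.3  10.8 133. ]
dial_point [253.1 173.3] 0.82 [590.  31. 111.]
marker_point [283.9 194.8] 0.74 [609.7  10.1 111. ]
```

View pics/w3.png

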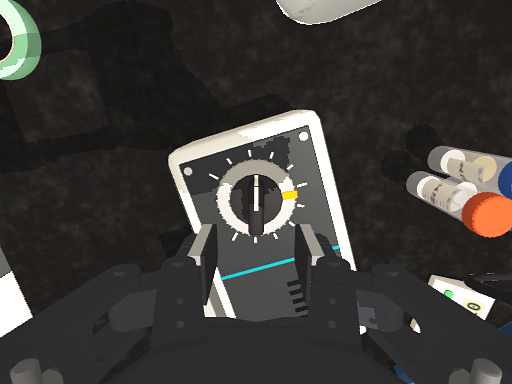

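The wrist view shows the bar in line with the tool, its white line at (257,193), and the marker at (290,196). The dial axis measures (587.3,10.8). I'm descending and gripping.

move_arm(
  targets=[
    [[0,0,35],[0,0,0]],
    [[0,0,60],[0,0,0]],
    [[0,0,68.5],[0,0,0]],
    [[0,0,68.5],[0,0,0]],
    [[0,0,68.5],[0,0,0]],
  ],
)

```text
clock: 4.97
position: [588.2, 10.6, 134.6]
tool_rot: [-2.418, -2.005, 0.0]
wrist_force: [0.0, -0.2, 1.3]
width: 39.9
finger_force: 0.0
```

move_arm(
  targets=[
    [[0,0,0],[0,0,0]],
    [[0,0,0],[0,0,0]],
    [[0,0,0],[0,0,0]],
    [[0,0,0],[0,0,0]],
    [[0,0,0],[0,0,0]],
  ],
  fingers=0,
  newtons=30,
)

```text
clock: 5.38
position: [588.3, 10.6, 136.6]
tool_rot: [2.418, 2.004, 0.002]
wrist_force: [-5.0, 1.5, 6.8]
width: 10.1
finger_force: 33.1
```

```bash
python3 st.py
```

```text
5.3833 [588.3  10.6 136.6] heading 1.384 tilt [0.002 0.   ] j6 0.15 F [-5.   1.5  6.8] T [ 0.033  0.839 -0.001] 10.0928391050762
```

move_arm(
  targets=[
    [[0,-0.7,-3],[0,0,0]],
    [[0,-0.7,-3],[0,0,0.12]],
    [[0,-0.7,-3],[0,0,0.24]],
    [[0,-0.7,-3],[0,0,0.36]],
    [[0,-0.7,-3],[0,0,0.48]],
  ],
)

```text
clock: 5.8
position: [588.7, 10.4, 136.7]
tool_rot: [2.829, 1.363, 0.004]
wrist_force: [6.6, -0.4, -7.2]
width: 10.4
finger_force: 31.5
```

```bash
python3 st.py
```

```text
5.8 [588.7  10.4 136.7] heading 0.898 tilt [ 0.003 -0.   ] j6 0.63 F [ 6.6 -0.4 -7.2] T [-0.18  -1.202  0.068] 10.424089904274336
```

move_arm(
  targets=[
    [[0.3,0.3,1],[0,0,0.12]],
    [[0.3,0.3,1],[0,0,0.24]],
    [[0.3,0.3,1],[0,0,0.36]],
    [[0.3,0.3,1],[0,0,0.48]],
    [[0.3,0.3,1],[0,0,0.6]],
  ],
)

```text
clock: 6.22
position: [589.2, 9.7, 136.7]
tool_rot: [3.105, 0.465, 0.005]
wrist_force: [4.2, -2.8, -3.5]
width: 10.0
finger_force: 32.0
```

move_arm(
  targets=[
    [[0,0,0],[0,0,0.12]],
    [[0,0,0],[0,0,0.24]],
    [[0,0,0],[0,0,0.355]],
    [[0,0,0],[0,0,0.355]],
    [[0,0,0],[0,0,0.355]],
  ],
)

```text
clock: 6.63
position: [589.3, 9.2, 136.7]
tool_rot: [3.138, -0.083, 0.006]
wrist_force: [5.8, -3.8, -2.1]
width: 9.8
finger_force: 32.0
```

```bash
python3 st.py; python3 look.py w4;python3 -c "
import cv2;a=cv2.imread('pics/w4.png')[110:300,160:350];cv2.imwrite('pics/w4c.png',cv2.resize(a,None,fx=3,fy=3,interpolation=2))"
```

```text
6.6333 [589.3   9.2 136.7] heading -0.053 tilt [ 0.004 -0.003] j6 1.58 F [ 5.8 -3.8 -2.1] T [-0.791 -0.864 -0.016] 9.827720425258839
6.6833 [589.3   9.2 136.7] [ 3.138 -0.082  0.006]
cam [653.   7. 261.] [[-0.05, -0.97, -0.25], [-1.0, 0.05, 0.01], [0.0, 0.25, -0.97]]
dial_grip [255.5 255.1] 0.81 [587.6   9.7 133. ]
dial_point [257.7 200.4] 0.84 [608.1   7.4 111. ]
marker_point [254.4 196.4] 0.84 [610.4   9.  111. ]
```

View pics/w4c.png

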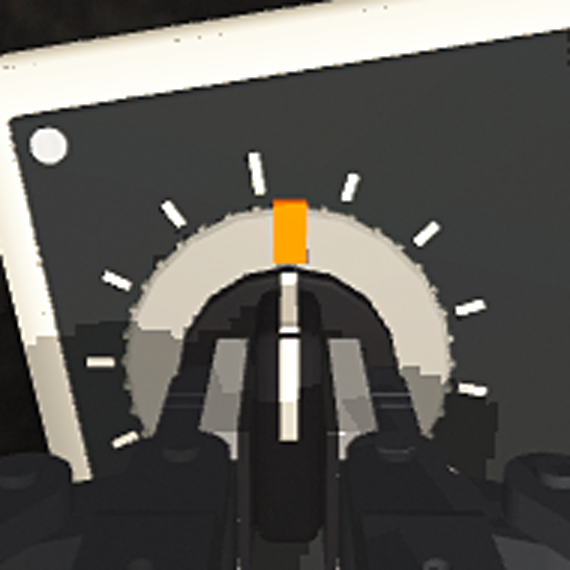

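The pointer line at crop x≈288 runs straight to the orange marker at x≈290. I'll put numbers on that before letting go.

Run:
```python
from h import *
im=bot.get_image('wrist');c=im['color'].astype(int)
def cen(m,lo,hi):
    ys,xs=np.nonzero(m); k=(xs>240)&(xs<272)&(ys>=lo)&(ys<hi); return np.array([xs[k].mean(),ys[k].mean()])
org=(c[...,0]>200)&(c[...,1]<190)&(c[...,2]<80); wh=c.min(2)>110
o=cen(org,170,200)
wh[:, :250]=0; wh[:,262:]=0
sk=cen(wh,200,210); b1=cen(wh,222,239);b2=cen(wh,239,257)
print(o,sk,b1,b2)
O=atz(ray(im,o),105);S=atz(ray(im,sk),111);B1=atz(ray(im,b1),136);B2=atz(ray(im,b2),136)
an=lambda v:np.arctan2(v[1],v[0])
print(O,S,B1,B2,'bar',an(B1-B2),'axis->marker',an(O-B2),'axis->skirt',an(S-B2))
```

```text
[256. 187.] [255.93478261 204.93478261] [256.  230.5] [255.64864865 247.27927928]
[613.92569922   7.99635805 105.        ] [605.59143888   8.4783051  111.        ] [601.36109133   8.75035265 136.        ] [593.06477479   9.33627011 136.        ] bar -0.07050674048094013 axis->marker -0.06414260195116257 axis->skirt -0.0683843026572435
```

The dial is set to within about 0.01 rad. I'm releasing, rising and heading for the screw.

move_arm(
  targets=[
    [[0,0,0],[0,0,0]],
    [[0,0,0],[0,0,0]],
    [[0,0,0],[0,0,0]],
    [[0,0,-20],[0,0,0]],
    [[0,0,-60],[0,0,0]],
  ],
  fingers=40,
)

```text
clock: 7.35
position: [585.4, 11.0, 190.5]
tool_rot: [-3.14, 0.08, 0.018]
wrist_force: [-0.0, 0.2, -0.5]
width: 40.0
finger_force: 0.0
```

```bash
python3 st.py
```

```text
7.35 [585.4  11.  190.5] heading -0.051 tilt [-0.011  0.001] j6 1.58 F [-0.   0.2 -0.5] T [-0.014 -0.075 -0.006] 40.00593379718463
```

move_arm(
  targets=[
    [[-72,117,-25],[0,0,-0.6]],
    [[-72,117,-25],[0,0,-0.6]],
    [[-72,117,-25],[0,0,-0.6]],
    [[-72,117,-25],[0,0,-0.6]],
    [[-72,117,-25],[0,0,-0.6]],
  ],
  fingers=50,
)

```text
clock: 7.77
position: [508.5, -105.4, 223.4]
tool_rot: [3.02, 0.854, 0.003]
wrist_force: [0.1, 0.5, 0.3]
width: 49.7
finger_force: 0.0
```

move_arm(
  targets=[
    [[0,0,0],[0,0,-0.6]],
    [[0,0,0],[0,0,-0.6]],
    [[0,0,0],[0,0,-0.6]],
    [[0,0,0],[0,0,-0.6]],
    [[0,0,0],[0,0,-0.6]],
  ],
)

```text
clock: 8.18
position: [510.0, -102.2, 221.5]
tool_rot: [2.632, 1.715, 0.001]
wrist_force: [1.2, -0.3, 0.1]
width: 50.5
finger_force: 0.0
```

move_arm(
  targets=[
    [[0,0,0],[0,0,-0.6]],
    [[0,0,0],[0,0,-0.6]],
    [[0,0,0],[0,0,-0.6]],
    [[0,0,0],[0,0,-0.6]],
    [[0,0,0],[0,0,-0.6]],
  ],
)

```text
clock: 8.6
position: [510.0, -102.2, 221.5]
tool_rot: [2.007, 2.417, 0.001]
wrist_force: [0.0, 0.5, 0.6]
width: 49.8
finger_force: 0.0
```

move_arm(
  targets=[
    [[0,0,0],[0,0,-0.45]],
    [[0,0,0],[0,0,-0.45]],
    [[0,0,0],[0,0,-0.45]],
    [[0,0,0],[0,0,-0.45]],
    [[0,0,0],[0,0,-0.45]],
  ],
)

```text
clock: 9.02
position: [510.0, -102.2, 221.5]
tool_rot: [1.422, 2.801, 0.0]
wrist_force: [-0.3, 0.6, 0.5]
width: 49.9
finger_force: 0.0
```

```bash
python3 st.py; python3 look.py w5
```

```text
9.0167 [ 510.  -102.2  221.5] heading 2.202 tilt [0. 0.] j6 -0.89 F [-0.3  0.6  0.5] T [ 0.034 -0.054 -0.026] 49.87279347247
9.0667 [ 510.  -102.2  221.5] [1.428 2.798 0.   ]
cam [471. -49. 346.] [[0.81, 0.57, 0.15], [0.59, -0.78, -0.21], [0.0, 0.26, -0.97]]
dial_grip [436.1 140.4] 0.62 [587.6  10.4 133. ]
dial_point [431.9 153.9] 0.91 [604.6   6.9 111. ]
marker_point [434.2 153.1] 0.8 [605.7   8.5 111. ]
screw_grip [249.3 203.3] 0.77 [ 505.8 -103.9  143. ]
```

View pics/w5.png

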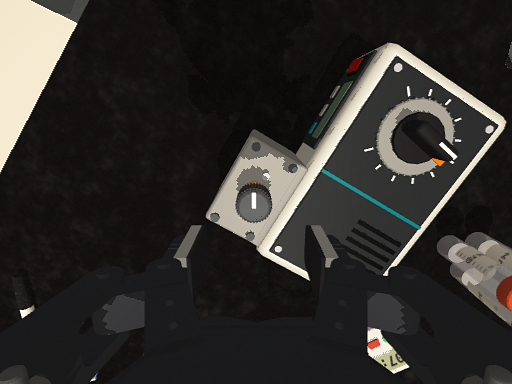

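The screw's white line is along the tool at (254,201), so it is open about 2.1 rad. I'm measuring the screw axis and rechecking the dial after release.

Run:
```python
from h import *
im=bot.get_image('wrist');c=im['color']
r=bot.cut_out('wrist','screw_grip')
print([(round(x['conf'],2),np.round(x['pixel'],1),x['region'].sum(), [np.nonzero(x['region'].any(k))[0][[0,-1]] for k in (0,1)]) for x in r])
print('screw',atz(ray(im,[254,201]),148),atz(ray(im,[249.3,203.3]),144))
g=c.astype(int)
wh=(g.min(2)>130)
n,l,st,ce=cv2.connectedComponentsWithStats(wh.astype(np.uint8))
for i in range(1,n):
    if 410<ce[i][0]<465 and 115<ce[i][1]<175 and st[i][4]<120: 
        ys,xs=np.nonzero(l==i); 
        P=np.array([atz(ray(im,[x,y]),136) for x,y in zip(xs,ys)]); 
        u=np.linalg.svd(P-P.mean(0))[2][0]; print('white',ce[i].round(1),st[i][4],P.mean(0).round(1),np.arctan2(u[1],u[0]).round(3))
org=(g[...,0]>180)&(g[...,1]<190)&(g[...,2]<80); org[:,:400]=0;org[:,470:]=0
ys,xs=np.nonzero(org); print('orange',xs.mean(),ys.mean(),atz(ray(im,[xs.mean(),ys.mean()]),105))
a=np.hstack([c[105:205,365:495],c[150:250,190:320]])
cv2.imwrite('pics/w5c.png',cv2.resize(a[:,:,::-1],None,fx=3,fy=3,interpolation=2))
```

```text
[(0.73, array([254.1, 203.8]), np.int64(1136), [array([236, 272]), array([183, 221])])]
screw [506.58096392 -99.33907703 148.        ] [ 505.57894712 -103.71968735  144.        ]
white [457.6 118.1] 17 [587.4  28.6 136. ] -2.073
white [457.6 139.2] 16 [597.9  18.4 136. ] 0.567
white [448.2 149.4] 98 [597.8   9.4 136. ] -0.046
white [452.  160.9] 9 [605.9   5.2 136. ] 0.202
white [432.4 173.3] 15 [601.   -9.6 136. ] -0.377
orange 438.8125 160.60416666666666 [616.85645441   7.06551317 105.        ]
```

View pics/w5c.png

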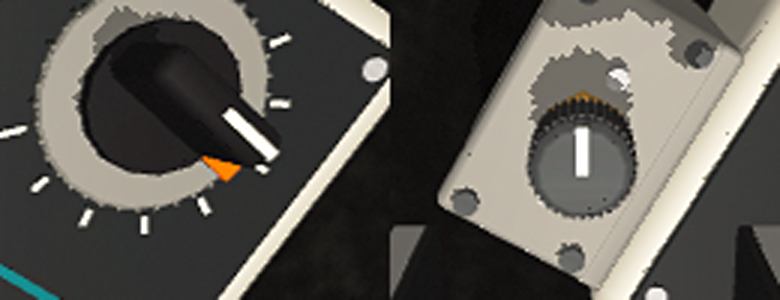

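The dial is still set. The screw axis is at about (508,−102), so I'm descending and gripping it.

move_arm(
  targets=[
    [[1,-1.7,35],[0,0,0]],
    [[1,-1.7,65],[0,0,0]],
    [[1,-1.7,76],[0,0,0]],
    [[1,-1.7,76],[0,0,0]],
    [[1,-1.7,76],[0,0,0]],
  ],
)

```text
clock: 9.78
position: [507.9, -102.6, 145.4]
tool_rot: [-1.427, -2.798, 0.0]
wrist_force: [-0.1, -0.2, 0.4]
width: 50.1
finger_force: 0.0
```

move_arm(
  targets=[
    [[0,0,0],[0,0,0]],
    [[0,0,0],[0,0,0]],
    [[0,0,0],[0,0,0]],
    [[0,0,0],[0,0,0]],
    [[0,0,0],[0,0,0]],
  ],
  fingers=0,
  newtons=40,
)

```text
clock: 10.2
position: [508.8, -103.1, 147.7]
tool_rot: [1.425, 2.795, 0.0]
wrist_force: [-2.6, -0.6, 6.8]
width: 24.3
finger_force: 39.2
```

```bash
python3 st.py
```

```text
10.2 [ 508.8 -103.1  147.7] heading 2.199 tilt [ 0.003 -0.001] j6 -0.89 F [-2.6 -0.6  6.8] T [-0.147  0.341  0.089] 24.296043197150535
```

move_arm(
  targets=[
    [[0,0,0],[0,0,0.12]],
    [[0,0,0],[0,0,0.24]],
    [[0,0,0],[0,0,0.36]],
    [[0,0,0],[0,0,0.48]],
    [[0,0,0],[0,0,0.6]],
  ],
)

```text
clock: 10.62
position: [508.9, -103.0, 147.2]
tool_rot: [2.194, 2.243, 0.003]
wrist_force: [1.1, -1.1, 3.3]
width: 24.5
finger_force: 39.0
```

```bash
python3 st.py
```

```text
10.6167 [ 508.9 -103.   147.2] heading 1.593 tilt [ 0.004 -0.001] j6 -0.29 F [ 1.1 -1.1  3.3] T [-0.193  0.073  0.052] 24.473400733346516
```

move_arm(
  targets=[
    [[0,0,0],[0,0,0.12]],
    [[0,0,0],[0,0,0.24]],
    [[0,0,0],[0,0,0.36]],
    [[0,0,0],[0,0,0.48]],
    [[0,0,0],[0,0,0.6]],
  ],
)

```text
clock: 11.03
position: [509.1, -103.0, 146.7]
tool_rot: [2.76, 1.495, 0.004]
wrist_force: [2.1, -1.1, 1.2]
width: 24.4
finger_force: 39.1
```

move_arm(
  targets=[
    [[0,0,0.5],[0,0,0.12]],
    [[0,0,0.5],[0,0,0.24]],
    [[0,0,0.5],[0,0,0.36]],
    [[0,0,0.5],[0,0,0.48]],
    [[0,0,0.5],[0,0,0.6]],
  ],
)

```text
clock: 11.45
position: [509.2, -103.2, 146.2]
tool_rot: [3.079, 0.613, 0.006]
wrist_force: [2.8, -1.5, 1.8]
width: 24.4
finger_force: 39.2
```

```bash
python3 st.py
```

```text
11.45 [ 509.2 -103.2  146.2] heading 0.393 tilt [ 0.004 -0.002] j6 0.91 F [ 2.8 -1.5  1.8] T [-0.319 -0.417  0.128] 24.389630179799916
```

Expected seat is at heading ≈0.11, about 0.29 rad further. I'm approaching it in small rows and watching the torque.

move_arm(
  targets=[
    [[0,0,0.5],[0,0,0.08]],
    [[0,0,0.5],[0,0,0.14]],
    [[0,0,0.5],[0,0,0.2]],
    [[0,0,0.5],[0,0,0.2]],
  ],
)

```text
clock: 11.78
position: [509.2, -103.2, 145.9]
tool_rot: [3.124, 0.308, 0.006]
wrist_force: [2.2, -1.3, 3.3]
width: 24.3
finger_force: 39.4
```

```bash
python3 st.py
```

```text
11.7833 [ 509.2 -103.2  145.9] heading 0.196 tilt [ 0.004 -0.002] j6 1.11 F [ 2.2 -1.3  3.3] T [-0.354 -0.477 -0.103] 24.33073527990199
```

move_arm(
  targets=[
    [[0,0,0],[0,0,0.05]],
    [[0,0,0],[0,0,0.1]],
    [[0,0,0],[0,0,0.1]],
  ],
)

```text
clock: 12.03
position: [509.2, -103.3, 145.8]
tool_rot: [3.136, 0.155, 0.006]
wrist_force: [3.6, -2.3, 3.1]
width: 24.7
finger_force: 39.5
```

```bash
python3 st.py
```

```text
12.0333 [ 509.2 -103.3  145.8] heading 0.099 tilt [ 0.004 -0.002] j6 1.21 F [ 3.6 -2.3  3.1] T [-0.523 -0.601 -0.037] 24.732766825639768
```

move_arm(
  targets=[
    [[0,0,0],[0,0,0.05]],
    [[0,0,0],[0,0,0.05]],
  ],
)

```text
clock: 12.2
position: [509.1, -103.3, 145.8]
tool_rot: [3.139, 0.077, 0.006]
wrist_force: [4.0, -3.1, 4.5]
width: 24.2
finger_force: 39.7
```

```bash
python3 st.py
```

```text
12.2 [ 509.1 -103.3  145.8] heading 0.049 tilt [ 0.004 -0.002] j6 1.26 F [ 4.  -3.1  4.5] T [-0.557 -0.614 -0.061] 24.247285028704752
```

move_arm(
  targets=[
    [[0,0,0],[0,0,0.05]],
    [[0,0,0],[0,0,0.05]],
  ],
)

```text
clock: 12.37
position: [509.1, -103.3, 145.7]
tool_rot: [3.14, -0.001, 0.006]
wrist_force: [3.9, -4.5, 5.5]
width: 24.6
finger_force: 39.7
```

```bash
python3 st.py
```

```text
12.3667 [ 509.1 -103.3  145.7] heading -0.001 tilt [ 0.004 -0.002] j6 1.31 F [ 3.9 -4.5  5.5] T [-0.548 -0.65  -0.065] 24.615274816958802
```

```bash
cat > ln.py <<'E'
from h import *
im=bot.get_image('wrist');g=im['color'].astype(int)
cv2.imwrite('pics/ln.png',cv2.resize(im['color'][130:330,150:360,::-1],None,fx=2.5,fy=2.5))
wh=(g.min(2)>130)
n,l,st,ce=cv2.connectedComponentsWithStats(wh.astype(np.uint8))
for i in range(1,n):
    if 225<ce[i][0]<287 and 180<ce[i][1]<320 and st[i][4]<400:
        ys,xs=np.nonzero(l==i); P=np.array([atz(ray(im,[x,y]),146) for x,y in zip(xs,ys)])
        u=np.linalg.svd(P-P.mean(0),full_matrices=False)[2][0]; print('white',ce[i].round(1),st[i].tolist(),P.mean(0).round(1),np.arctan2(u[1],u[0]).round(3))
E
python3 ln.py; python3 st.py
```

```text
white [254. 214.] [253, 214, 3, 1, 3] [ 529.5 -102.2  146. ] -1.571
white [256.8 242.9] [246, 233, 28, 26, 277] [ 515.5 -103.5  146. ] 2.843
white [232.3 267.8] [232, 266, 2, 4, 6] [502.9 -92.1 146. ] -2.965
white [235. 269.] [235, 269, 1, 1, 1] [502.3 -93.3 146. ] 0.0
12.4167 [ 509.1 -103.3  145.7] heading 0.001 tilt [ 0.004 -0.002] j6 1.3 F [ 3.2 -3.5  5.3] T [-0.536 -0.589 -0.122] 24.23289479266251
```

View pics/ln.png

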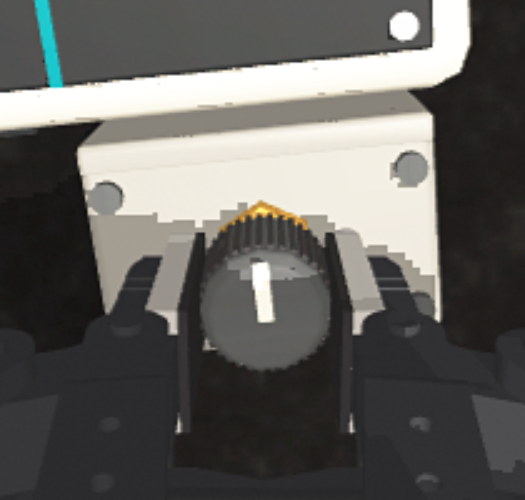

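The white line on the screw top runs from crop (267,320) to (260,265), a heading of about 0.12. That matches the pump's yaw, so the screw looks seated and the pads slipped about 0.12 rad. I'll grip harder and press once more to confirm the stop.

move_arm(
  targets=[
    [[0,0,0],[0,0,0]],
    [[0,0,0],[0,0,0]],
    [[0,0,0],[0,0,0.04]],
    [[0,0,0],[0,0,0.08]],
    [[0,0,0],[0,0,0.08]],
  ],
  newtons=80,
)

```text
clock: 12.83
position: [509.1, -103.3, 145.9]
tool_rot: [3.137, -0.122, 0.006]
wrist_force: [3.6, -4.2, 6.0]
width: 23.3
finger_force: 78.1
```

```bash
python3 st.py
cat > ln2.py <<'E'
from h import *
im=bot.get_image('wrist');g=im['color'].astype(int).min(2)
cv2.imwrite('pics/ln2.png',cv2.resize(im['color'][130:330,150:360,::-1],None,fx=2.5,fy=2.5))
m=(g>175).astype(np.uint8); n,l,st,ce=cv2.connectedComponentsWithStats(m)
s=bot.observe();M=R.from_rotvec(s['tool_rot']).as_matrix();print('head',np.arctan2(M[1,0],M[0,0]).round(3))
for i in range(1,n):
    if 235<ce[i][0]<277 and 225<ce[i][1]<275 and 20<st[i][4]<250:
        ys,xs=np.nonzero(l==i); P=np.array([atz(ray(im,[x,y]),146) for x,y in zip(xs,ys)])
        u=np.linalg.svd(P-P.mean(0),full_matrices=False)[2][0]; a=np.arctan2(u[1],u[0]); print('line',st[i].tolist(),P.mean(0).round(1),a.round(3),(a+np.pi).round(3))
E
python3 ln2.py
```

```text
12.8333 [ 509.1 -103.3  145.9] heading -0.078 tilt [ 0.004 -0.002] j6 1.38 F [ 3.6 -4.2  6. ] T [-0.742 -0.477  1.329] 23.279326666144723
head -0.076
line [250, 235, 10, 24, 151] [ 513.9 -102.7  146. ] -3.073 0.069
```

The torque rose to 1.3 N m, so the screw is on its stop. Now I'm backing off a quarter turn, rising 1.5 mm with the thread.

move_arm(
  targets=[
    [[0,0,-0.1],[0,0,-0.1]],
    [[0,0,-0.2],[0,0,-0.22]],
    [[0,0,-0.3],[0,0,-0.34]],
    [[0,0,-0.4],[0,0,-0.46]],
    [[0,0,-0.5],[0,0,-0.58]],
  ],
)

```text
clock: 13.3
position: [509.1, -103.2, 146.4]
tool_rot: [3.039, 0.788, 0.005]
wrist_force: [3.8, -2.9, 6.1]
width: 23.5
finger_force: 78.2
```

move_arm(
  targets=[
    [[0,0,-0.1],[0,0,-0.12]],
    [[0,0,-0.2],[0,0,-0.24]],
    [[0,0,-0.3],[0,0,-0.36]],
    [[0,0,-0.4],[0,0,-0.48]],
    [[0,0,-0.5],[0,0,-0.58]],
  ],
)

```text
clock: 13.72
position: [509.0, -103.1, 147.0]
tool_rot: [2.686, 1.624, 0.004]
wrist_force: [2.9, -2.8, 6.2]
width: 22.9
finger_force: 78.2
```

move_arm(
  targets=[
    [[0,0,-0.1],[0,0,-0.12]],
    [[0,0,-0.2],[0,0,-0.24]],
    [[0,0,-0.3],[0,0,-0.36]],
    [[0,0,-0.4],[0,0,-0.41]],
    [[0,0,-0.4],[0,0,-0.41]],
  ],
)

```text
clock: 14.13
position: [508.9, -103.1, 147.3]
tool_rot: [2.302, 2.133, 0.003]
wrist_force: [1.5, -2.2, 6.5]
width: 23.1
finger_force: 78.3
```

```bash
python3 st.py; sed -i 's/,146)/,148)/' ln2.py; python3 ln2.py
```

```text
14.1333 [ 508.9 -103.1  147.3] heading 1.495 tilt [ 0.003 -0.001] j6 -0.19 F [ 1.5 -2.2  6.5] T [-0.463 -0.286 -0.004] 23.088809210682673
head 1.493
line [251, 236, 8, 23, 126] [508.6 -97.8 148. ] -1.542 1.599
```

View pics/ln2.png

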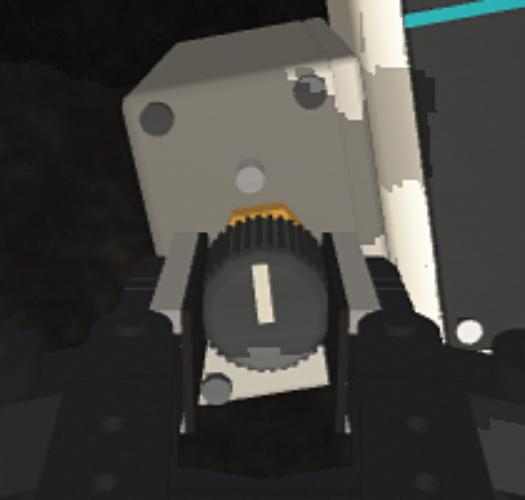

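Relative to the tool, the screw line leans 0.106 rad, so its heading is 1.60. A quarter turn from seat (0.107 + 1.571) is 1.678, so I'm adding 0.075 rad counter-clockwise.

move_arm(
  targets=[
    [[0,0,0],[0,0,-0.04]],
    [[0,0,0],[0,0,-0.075]],
    [[0,0,0],[0,0,-0.075]],
    [[0,0,0],[0,0,-0.075]],
  ],
)

```text
clock: 14.52
position: [508.9, -103.0, 147.4]
tool_rot: [2.223, 2.215, 0.002]
wrist_force: [2.1, -2.3, 7.4]
width: 23.2
finger_force: 78.3
```

```bash
python3 st.py; python3 ln2.py
python3 - <<'E'
from h import *
im=bot.get_image('wrist')
# bolts of head in previous view, near enough (tool turned 0.075 since): find dark round bolts
g=cv2.cvtColor(im['color'],cv2.COLOR_RGB2GRAY)
c=cv2.HoughCircles(cv2.medianBlur(g,3)[130:215,180:300],cv2.HOUGH_GRADIENT,1,30,param1=80,param2=12,minRadius=4,maxRadius=9)
if c is not None:
    P=[atz(ray(im,[x+180,y+130]),113) for x,y,r in c[0]]
    for p,q in zip(c[0],P): print(p.round(1),q.round(1))
for q in ['dial_point','marker_point']:
    print(q,[(np.round(L['pixel']),round(L['conf'],2)) for L in bot.landmark_of('top',q)])
E
```

```text
14.5167 [ 508.9 -103.   147.4] heading 1.567 tilt [ 0.003 -0.001] j6 -0.26 F [ 2.1 -2.3  7.4] T [-0.416 -0.351  0.062] 23.18814019469493
head 1.567
line [251, 236, 8, 23, 131] [508.2 -97.8 148. ] -1.459 1.683
[98.5 37.5  7.1] [521.4 -67.6 113. ]
[36.5 44.5  7.1] [487.5 -71.4 113. ]
[71.5 70.5  4.6] [506.5 -86.4 113. ]
dial_point [(array([233., 166.]), 0.52)]
marker_point [(array([238., 162.]), 0.47)]
```

The line is at 1.683 and the pump's yaw from its bolts is 0.112, so the screw is open 1.571 rad, a quarter turn. It is still gripped, so I'm handing in.

```bash
python3 -c "
from workcell import bot
print(bot.job_done())"
```

```text
the job is handed in; nothing more can be done
None
```

The job is handed in: the dial points at the orange marker to within about 0.02 rad, and the thumbscrew was seated, then backed off about a quarter turn (1.57 rad by camera) and is still gripped there for the locknut; no result was returned.

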